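# Snap an earthing cap onto its stud with the bench pliers

## Task

Stand the loose snap cap, open end down, on the stud of the pulled-out slide without pressing it on by hand, push the slide fully home under the bench pliers, then press the pliers' handle down gently until the cap clicks fully home on the stud. Stop at the click so as not to crush the cap, let the handle spring back up, leave the slide in, and do not disturb the other things on the bench.

Things in the scene. Friction and masses are not known exactly. Their poses are not given: they have to be found in the camera images.
- cap: Loose snap cap standing upright: grey plastic cylinder, 26 mm diameter, 34 mm tall, black ribbed band, about 40 g, open at the bottom. Origin: centre of its underside; z up through the closed flat top. Its mouth has a lip 2.5 mm thick with a 15.4 mm hole; from 12 mm up a blind 11 mm bore takes the stud. Grip its sides well up, from above.
- pliers: Bench pliers, bolted down: 12 mm steel base, fixed lower handle, two cheeks with the pivot, two rails for the slide. Origin on the underside, below the jaws, where the stud stands when the slide is home. x points from the jaws to the pivot, handles point to -x, the slide goes in along +y. Base: x -140 to 75 mm, y -200 to 42 mm.
- pivot (a point): Pivot of the pliers' hinged upper arm, 65 mm along x and 68 mm above the pliers' origin. Below the arm, 65 mm from the pivot, hangs the round steel pressing die, a screw set by its last user, up to 7.5 mm longer or shorter than nominal: the handle angle at the click cannot be known beforehand. The cap is crushed at about 60 N under the die (28 N at the grip).
- handle (a joint): Handle angle, rad: 0 fully up (arm 0.40 above level), grows as it is pressed down, stop at 0.68. A return spring lifts it (2 to 6 N at the grip). The die meets the loose cap somewhere from 0.22 to 0.50; force on the grip then climbs to 10 to 22 N and drops by half or more at the click, 0.05 to 0.08 later; soon after, the cap is on its stop and force rises steeply.
- handle_pad (a point): Where to press: on the top face of the black handle grip, 165 mm from the pivot along the arm and 41 mm above the arm's line through the pivot. Moves with the handle in an arc about the pivot. The grip is 24 mm wide, 18 mm thick and runs 98 to 193 mm from the pivot.
- slide (a joint): Travel of the slide, m: 0 pulled out, 0.085 fully home under the jaws (hard stop). Pushing takes 2 to 3 N; it stays where left.
- stud_base (a point): On the slide's flat aluminium top, 30 mm above the bench, on the stud's axis; moves with the slide. The brass stud is an upright 8 mm post with a round tip, 25 mm tall, with four spring balls near its foot spreading to 19 mm. A cap put on loosely rests on the balls, underside 6 to 8 mm above this point; clicked home it is within 1 mm. About 25 to 45 N straight on the cap snaps it on.
- tab_top (a point): Middle of the top edge of the slide's upright push tab: aluminium plate 30 mm wide (along the pliers' x), 10 mm thick (along y), 50 mm tall above the slide's top, 85 mm from the stud on its outer (-y) side. Push it along the pliers' +y.
- jar: Small round jar with a white lid, 42 mm in diameter, 45 mm tall, origin under it. Bystander.
- lens: Stepped lens barrel, black ends and steel waist, glass top, 34 mm in diameter, 46 mm tall, origin under it. Bystander.
- driver: Screwdriver 170 mm long lying on the mat. Bystander.

How it is judged:
On the way, in this order (a step that is already met when the one before it is completed fails the run):
1. the cap stands loose and upright on the stud, not yet snapped, let go (horizontal distance between cap and stud_base below 0.004 m and z of cap in the frame of stud_base between 0.005 and 0.011 m and angle between cap's own z axis and vertical below 0.12 rad and contact force between the fingers and cap below 0.1 N), for 0.2 s.
2. the slide is fully home with the cap still loose on the stud (value of joint slide above 0.082 m and horizontal distance between cap and stud_base below 0.004 m and z of cap in the frame of stud_base above 0.005 m), for 0.1 s.
3. the cap is snapped home while the pliers are closed on it (z of cap in the frame of stud_base below 0.0015 m and horizontal distance between cap and stud_base below 0.004 m and value of joint handle above 0.25 rad and value of joint slide above 0.08 m), for 0.05 s.
At the end, for the whole second after the job is handed in: The cap is snapped fully home on the stud (underside within 1.5 mm of the slide's top, within 4 mm of the axis, tilted under 0.08 rad) and still, the slide is home (over 80 mm in), and the handle is back up (below 0.06 rad) (z of cap in the frame of stud_base below 0.0015 m and horizontal distance between cap and stud_base below 0.004 m and angle between cap's own z axis and vertical below 0.08 rad and value of joint slide above 0.08 m and value of joint handle below 0.06 rad and linear speed of cap below 0.01 m/s); the robot touches nothing.
It fails at once if the cap is crushed: more than 60 N between the pliers' die and the cap (contact force between handle and cap above 60 N).
It fails at once if the jar is moved by more than 25 mm (distance of jar from where it was at the start of the episode above 0.025 m).
It fails at once if the lens barrel is moved by more than 25 mm (distance of lens from where it was at the start of the episode above 0.025 m).
It fails at once if the screwdriver is moved by more than 25 mm (distance of driver from where it was at the start of the episode above 0.025 m).
It also fails if it takes over 72 s, if anything falls off the work surface, if the arm or the gripper's body presses on something with over 40 N, if the wrist force passes 120 N, or if a joint passes its speed limit or range.

## Robot

A 6-joint arm with a two-finger parallel gripper is mounted at the origin on the work surface. World frame = base frame: x ahead of the robot, y to its left, z up, the work surface at z = 0. Lengths are in m, angles in rad, forces in N, time in s.
With the tool pointing down it reaches from about 0.25 to 0.775 m from the base axis. Payload 8.9 kg.
Tool frame: the origin (TCP) lies between the finger pads; the fingertips stand 14 mm ahead of it and the grasp point (between the pads) lies 5 mm behind it; z points along the fingers, y is the line along which they close (so a half turn about z gives the same grasp; the last joint's range is limited). The gripper opens to 85 mm and grips with 20 to 120 N. Pads are 22 mm wide; open, the fingers measure 114 mm over their backs; the gripper's body (76 mm by 85 mm) begins 54 mm behind the grasp point. The pads swing forward as they close: fully open they stand 13 mm farther back than shut.
Start: joints at [1.054, 0.291, -0.153, 1.127, 0, 1.431], TCP at [0.194, 0.488, 0.245] pointing down, gripper open.
Joint ranges: [-2.52, 2.52], [-0.91, 1.74], [-1.3, 1.37], [-1.96, 2.02], [-1.52, 1.47], [-3.14, 3.14]. Speed limits (rad/s): [2.22, 2.22, 2.79, 3.14, 3.14, 3.14].

## Interface

Orientations are given as a unit quaternion [w, x, y, z].
In Python, from rig import bot gives the robot as it stands. The module is installed in compiled form; this text tells all that it offers.
- The arm moves only by the tool step_arm, never from a script. Its argument "increments" is a list of rows, each an object with "dp": the shift along the world's x, y, z in mm, a list of three; "spin": the turn about the world's z in rad; "claw": the closure in counts, from 0 (fully open) to 255 (shut). In form: [{"dp": [dx, dy, dz], "spin": spin, "claw": claw}, ...]. A call has 1 to 8 rows; each row shifts and turns the commanded pose from where the row before left it; what a row does not reach is not made up. A row lasts 1/12 s, in which the tool goes at most 41.7 mm and 7.16 degrees, less where a joint would pass 70% of its speed; a pose out of reach is approached as far as the arm can. A call with a gripper value outside its range is refused whole. The fingers move at their own pace and stop on an object; "squeeze" is the grip in N (left out, the last holds). Time passes only in rows, so rows that do not move let the fingers close. It gives the time, the measured TCP pose, the force, the opening and the grip force at its end, in the units of the state.
- bot.read_state(): the state, without advancing time (a new reading comes with each control period).
- bot.snapshot(name): name is "side" or "top"; returns a dict with "frame" (400x640x3 uint8, blue, green, red), "depth" (400x640 float32, m along the optical axis (not along the pixel's ray), 0 where there is no reading), "fx", "fy", "cx", "cy" (pixels), "camera_from_world" (4x4, takes a point from world to camera coordinates). Camera axes: x right, y down, z forward; pixel columns grow to the right and rows downward; lengths in m; the calibration is good to about 2 mm. A picture is of the moment at which its call begins.
- bot.finish_job(): hands the job in; it is judged then, once.
The state is a dict: "time_s": time; "q": joint angles; "joint_velocities": joint speeds; "joint_torque": joint torques, N m; "eef_pos": TCP position; "tool_rot": TCP orientation; "ft_force": force on the tool from outside, world axes, zero at the start; "ft_torque": the same for the moment, N m; "gripper_width": opening from 0.0 (shut) to 1.0 (fully open); "gripper_force": force on a finger pad.
Only numpy, scipy, OpenCV 4.12 (cv2) and the standard library are available. Lean on these libraries where they do the work, as an engineer would, in place of code of your own. Each camera call takes 0.05 s, during which the arm holds its last target. There are 200 camera calls.

## Working session

There is one attempt and no reset: what is moved stays moved. The work goes in short steps, Python scripts to look and compute and a tool call to move; the robot and the scene stay as the last step left them, time stands still between calls to the robot, and variables do not carry over. Pictures are saved under pics/ and viewed, at most 10 in all, crops included, and the job is handed in when it is done.

Besides the shell and the picture viewer there is one more tool, called after "Emit:" as a command line: name --argument value ..., lists and objects as JSON in quotes. step_arm: Moves the arm, as the interface text tells. Its arguments: {"type":"object","properties":{"increments":{"type":"array","items":{"type":"object","properties":{"dp":{"type":"array","items":{"type":"number"}},"spin":{"type":"number"},"claw":{"type":"number"}}}},"squeeze":{"type":"number"}},"required":["increments"]}

```bash
mkdir -p pics; cat > h.py <<'E'
from rig import bot
import numpy as np, cv2
def snap(n):
    s=bot.snapshot(n); return s
def world(s,u,v,d=None):
    if d is None: d=s['depth'][int(round(v)),int(round(u))]
    p=np.array([(u-s['cx'])/s['fx']*d,(v-s['cy'])/s['fy']*d,d,1])
    return (np.linalg.inv(s['camera_from_world'])@p)[:3]
def pix(s,p):
    c=s['camera_from_world']@np.append(p,1); return s['fx']*c[0]/c[2]+s['cx'],s['fy']*c[1]/c[2]+s['cy'],c[2]
def cloud(s):
    v,u=np.mgrid[0:400,0:640]; d=s['depth']
    P=np.stack([(u-s['cx'])/s['fx']*d,(v-s['cy'])/s['fy']*d,d,np.ones_like(d)],-1)
    return (P@np.linalg.inv(s['camera_from_world']).T)[...,:3]
E
python3 - <<'E'
from h import *
import pickle
for n in('top','side'):
    s=snap(n); cv2.imwrite(f'pics/{n}0.png',s['frame']); pickle.dump(s,open(n+'0.pkl','wb'))
    print(n,s['fx'],np.linalg.inv(s['camera_from_world']).round(3).tolist())
st=bot.read_state(); print(st)
E
```

```text
top 509.4743867622857 [[0.007, -0.993, 0.118, 0.406], [-1.0, -0.006, 0.004, -0.04], [-0.003, -0.118, -0.993, 1.422], [0.0, 0.0, 0.0, 1.0]]
side 470.8460390668574 [[-0.948, -0.246, 0.2, 0.334], [-0.317, 0.701, -0.639, 0.652], [0.017, -0.669, -0.743, 0.916], [0.0, 0.0, 0.0, 1.0]]
{'time_s': 0.1, 'q': array([ 1.05369480e+00,  2.91220276e-01, -1.54022343e-01,  1.12672398e+00,
        5.28135715e-05,  1.43146965e+00]), 'joint_velocities': array([-4.56182953e-04, -1.36239542e-03,  6.76093551e-05,  2.13386185e-04,
       -1.68688168e-03, -3.61183709e-04]), 'joint_torque': array([ 1.34132966e-03, -5.37977743e+01,  3.31919110e+01,  9.29859525e-03,
       -1.77168563e-04,  2.35925285e-05]), 'eef_pos': array([0.19345734, 0.4876587 , 0.24480228]), 'tool_rot': array([-2.13618062e-04,  1.87766208e-01,  9.82213576e-01, -5.45390507e-04]), 'ft_force': array([-0.59757711, -0.33955898,  0.40225305]), 'ft_torque': array([-0.01888874,  0.01268315, -0.00228327]), 'gripper_force': 0.0, 'gripper_width': 1.001673531588688}
```

View pics/top0.png

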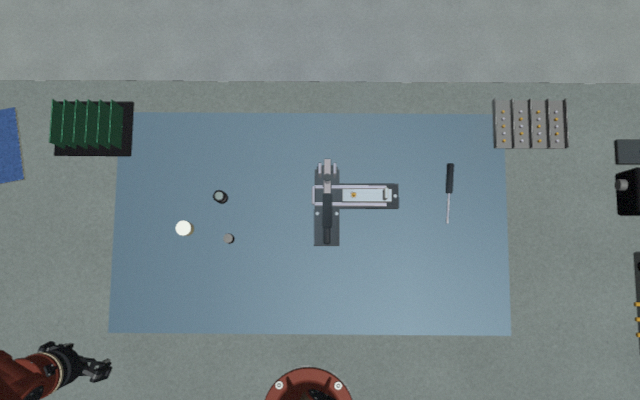

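View pics/side0.png

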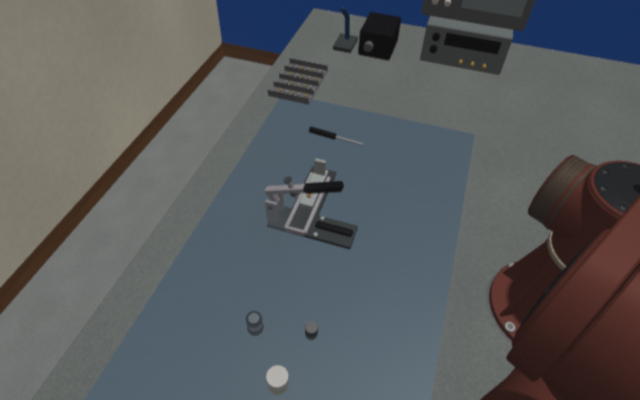

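The top view shows the cap at (228,238), lens (220,196), jar (183,228), pliers around (327,200) with the stud at (354,195) and the tab at (387,194). In the side view the cap is at (311,327) and the stud is near (309,195). Next I'll look at enlarged crops.

```bash
python3 - <<'E'
from h import *
import pickle
T=pickle.load(open('top0.pkl','rb'));S=pickle.load(open('side0.pkl','rb'))
a=cv2.resize(T['frame'][150:250,305:405],None,fx=6,fy=6,interpolation=cv2.INTER_CUBIC)
cv2.imwrite('pics/c1.png',a[:600])
b=cv2.resize(S['frame'][150:250,255:365],None,fx=6,fy=6,interpolation=cv2.INTER_CUBIC)
cv2.imwrite('pics/c2.png',b)
for s,n in((T,'top'),(S,'side')):
    C=cloud(s)
    # cap: high points near approx location
    g=world(s,*((228,238) if n=='top' else (311,327))); print(n,'cap pix',g)
    m=(np.hypot(C[...,0]-g[0],C[...,1]-g[1])<.03)&(C[...,2]>.012)
    P=C[m]; zt=np.percentile(P[:,2],90); t=P[P[:,2]>zt-.006]
    print(len(P),zt,t.mean(0),t.min(0),t.max(0))
    (cx,cy),r=cv2.minEnclosingCircle(t[:,:2].astype(np.float32)); print(cx,cy,r)
    for u,v in [((327,235),(327,205),(327,165),(354,195),(387,194),(370,195),(397,207))if n=='top' else((335,187),(300,188),(309,195),(320,165),(280,200))][0]:
        print(u,v,world(s,u,v).round(4))
print('table',np.median(cloud(T)[250:320,300:400,2]),np.median(cloud(S)[300:380,200:240,2]))
E
```

```text
top cap pix [0.46974289 0.22106094 0.03731447]
85 0.03685509487884349 [0.47006564 0.22202683 0.03452005] [0.45896199 0.21084954 0.0310576 ] [0.48341437 0.23301688 0.03961138]
0.47106724977493286 0.22159840166568756 0.012448735535144806
327 235 [ 0.4803 -0.0477  0.0255]
327 205 [ 0.5479 -0.0465  0.1599]
327 165 [ 0.6592 -0.0462  0.1076]
354 195 [ 0.5886 -0.1205  0.0462]
387 194 [ 0.5875 -0.2063  0.0788]
370 195 [ 0.5908 -0.1654  0.0312]
397 207 [ 0.5601 -0.242   0.0124]
side cap pix [0.46851607 0.22520734 0.03593847]
182 0.03567430097741018 [0.46849733 0.22459955 0.03396823] [0.45581562 0.21129948 0.02977189] [0.48127444 0.23637052 0.03780059]
0.4692469835281372 0.22380946576595306 0.013767095282673836
335 187 [ 0.5036 -0.0354  0.1764]
300 188 [ 0.5853 -0.0376  0.1426]
309 195 [ 0.5891 -0.1143  0.0392]
320 165 [ 0.5888 -0.2012  0.0657]
280 200 [ 0.6464 -0.061   0.055 ]
table 8.249603999288535e-05 0.000911243501245218
```

View pics/c1.png

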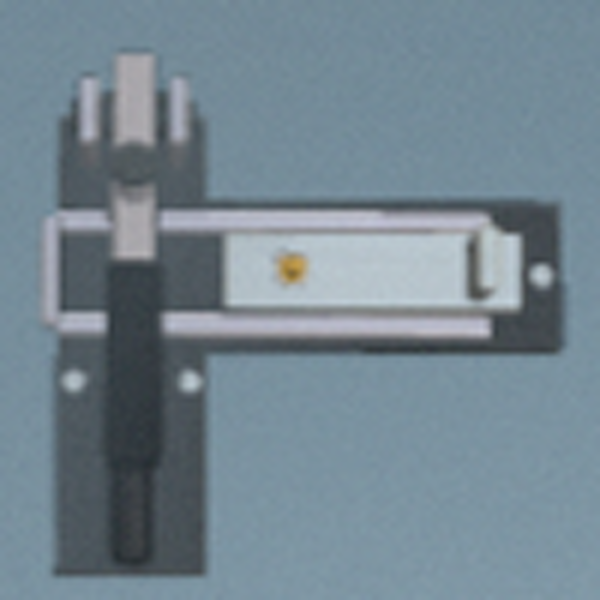

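View pics/c2.png

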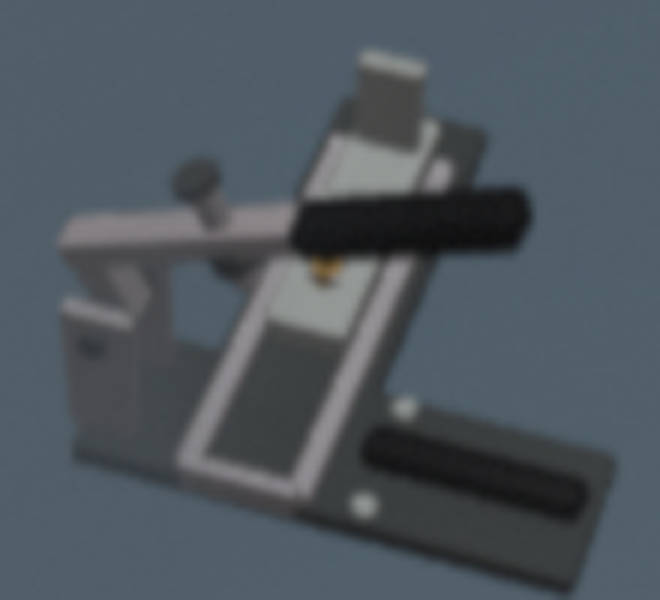

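The crops show the stud at about (292,268) in the top crop and (325,268) in the side crop. The pliers are nearly aligned with world x/y, with the handle pointing toward the robot. Next I'll fit the stud, the yaw and the tab from both views.

```bash
cat >> h.py <<'E'
from scipy.optimize import minimize
def brass_centroid(s,u0,v0,r=7):
    f=s['frame'][v0-r:v0+r+1,u0-r:u0+r+1].astype(float)
    w=np.clip(np.minimum(f[...,2],255)-f[...,0]-35,0,None)
    v,u=np.mgrid[v0-r:v0+r+1,u0-r:u0+r+1]
    return (u*w).sum()/w.sum(),(v*w).sum()/w.sum(),w.sum()
def stud_sil(s,x,y):
    a=np.linspace(0,2*np.pi,24,endpoint=False);pts=[]
    for z in np.linspace(.03,.053,8):
        pts+= [(x+.004*np.cos(t),y+.004*np.sin(t),z) for t in a]
    pts+= [(x,y,.055)]
    im=np.zeros((400*1,640),np.uint8)
    q=np.array([pix(s,p)[:2] for p in pts],np.float32)
    hull=cv2.convexHull(q); m=cv2.moments(hull); return m['m10']/m['m00'],m['m01']/m['m00']
E
python3 - <<'E'
from h import *
import pickle
T=pickle.load(open('top0.pkl','rb'));S=pickle.load(open('side0.pkl','rb'))
for s,g in((T,(354,195)),(S,(309,195))):
    c=brass_centroid(s,*g); 
    r=minimize(lambda p:np.hypot(*np.subtract(stud_sil(s,p[0]/100,p[1]/100),c[:2])),[58.8,-12],method='Nelder-Mead')
    print('stud',c,r.x/100,r.fun)
C=cloud(T)
# tab top
for s in(T,S):
    C=cloud(s); m=(abs(C[...,0]-.588)<.04)&(abs(C[...,1]+.205)<.03)&(C[...,2]>.066)
    P=C[m];print('tab',len(P),P.mean(0),P.min(0),P.max(0))
    m=(abs(C[...,0]-.588)<.03)&(C[...,1]<-.10)&(C[...,1]>-.21)&(abs(C[...,2]-.031)<.005)
    P=C[m];
    for lo in np.arange(-.19,-.1,.02):
        q=P[(P[:,1]>lo)&(P[:,1]<lo+.02)]; print(' slide y',round(lo,2),len(q),q[:,0].min().round(4),q[:,0].max().round(4), q[:,2].mean().round(4))
    m=(abs(C[...,1]+.04)<.03)&(C[...,0]>.43)&(C[...,0]<.62)&(C[...,2]>.10)
    P=C[m];
    for lo in np.arange(.44,.62,.02):
        q=P[(P[:,0]>lo)&(P[:,0]<lo+.02)]; print(' handle x',round(lo,2),len(q),*( [q[:,1].min().round(4),q[:,1].max().round(4),q[:,2].max().round(4)] if len(q) else []))
# base top edges via depth band
C=cloud(T);m=(abs(C[...,2]-.012)<.004)&(C[...,0]>.40)&(C[...,0]<.70)&(C[...,1]>-.27)&(C[...,1]<.03)
P=C[m]; print('base',P.min(0),P.max(0))
for lo in (.43,.45,.47,.49,.51,.63,.65):
    q=P[(P[:,0]>lo)&(P[:,0]<lo+.02)]; print(lo,len(q),q[:,1].min() if len(q) else 0,q[:,1].max() if len(q) else 0)
E
```

```text
stud (np.float64(353.3160054719562), np.float64(194.25034199726403), np.float64(731.0)) [ 0.59117072 -0.11887643] 8.306439434085603e-05
stud (np.float64(308.9158878504673), np.float64(194.4018691588785), np.float64(107.0)) [ 0.58929465 -0.11403292] 9.155495000545643e-05
tab 51 [ 0.59165944 -0.20424055  0.0781243 ] [ 0.57721788 -0.2097595   0.06713462] [ 0.6058864  -0.19931473  0.08503187]
 slide y -0.19 82 0.5639 0.6078 0.0305
 slide y -0.17 77 0.5692 0.6082 0.0306
 slide y -0.15 82 0.5633 0.6164 0.0303
 slide y -0.13 74 0.5689 0.6104 0.0305
 slide y -0.11 36 0.5765 0.6101 0.0297
 handle x 0.44 0
 handle x 0.46 0
 handle x 0.48 38 -0.059 -0.0369 0.1821
 handle x 0.5 80 -0.0591 -0.0368 0.1829
 handle x 0.52 72 -0.0591 -0.0366 0.1735
 handle x 0.54 78 -0.0592 -0.0365 0.1645
 handle x 0.56 66 -0.0591 -0.0363 0.1558
 handle x 0.58 55 -0.0566 -0.0387 0.1458
 handle x 0.6 70 -0.0569 -0.0361 0.1578
tab 72 [ 0.58879355 -0.20039281  0.07536926] [ 0.57438356 -0.2103253   0.06603219] [ 0.60513887 -0.19406666  0.08392243]
 slide y -0.19 63 0.5721 0.6084 0.0312
 slide y -0.17 8 0.5934 0.6079 0.03
[... 169 characters left out ...]
-0.0548 -0.0332 0.1825
 handle x 0.5 107 -0.0568 -0.0311 0.1816
 handle x 0.52 93 -0.0543 -0.0318 0.1735
 handle x 0.54 97 -0.0608 -0.0314 0.1629
 handle x 0.56 84 -0.0536 -0.0322 0.1545
 handle x 0.58 96 -0.0548 -0.0344 0.1435
 handle x 0.6 128 -0.0555 -0.0334 0.1561
base [ 0.40233273 -0.26619117  0.00800987] [0.69327568 0.02497653 0.01596561]
0.43 5 -0.25504662780905535 -0.07849385062127598
0.45 106 -0.20828717817380302 0.018395647882812893
0.47 109 -0.23887976871033806 -0.014511657578937739
0.49 107 -0.20018337217048188 -0.014404396426394291
0.51 78 -0.1337444931322563 0.013540988342972363
0.63 93 -0.2544880077685951 -0.013262230509823187
0.65 37 -0.26619117013360444 -0.012991927549244362
```

Emit:
step_arm --increments '[{"dp": [34, -34, 0], "spin": -0.12, "claw": 90}, {"dp": [34, -34, 0], "spin": -0.12}, {"dp": [34, -34, 0], "spin": -0.12}, {"dp": [34, -34, 0], "spin": -0.12}, {"dp": [34, -34, 0], "spin": -0.12}, {"dp": [34, -34, 0], "spin": -0.12}, {"dp": [34, -34, 0], "spin": -0.12}, {"dp": [38, -28, 0], "spin": -0.12}]' --squeeze 30

```text
schema error: expected keys dp, spin, claw
```

Emit:
step_arm --increments '[{"dp": [34, -33, 0], "spin": -0.12, "claw": 90}, {"dp": [34, -33, 0], "spin": -0.12, "claw": 90}, {"dp": [34, -33, 0], "spin": -0.12, "claw": 90}, {"dp": [34, -33, 0], "spin": -0.12, "claw": 90}, {"dp": [34, -33, 0], "spin": -0.12, "claw": 90}, {"dp": [34, -33, 0], "spin": -0.12, "claw": 90}, {"dp": [34, -33, 0], "spin": -0.12, "claw": 90}, {"dp": [37, -33, 0], "spin": -0.12, "claw": 90}]' --squeeze 30

```text
time_s: 0.77
eef_pos: [0.4349, 0.2552, 0.2452]
tool_rot: [-0.0, 0.622, 0.783, -0.0]
ft_force: [1.9, -0.3, 0.5]
gripper_width: 0.648
gripper_force: 0.0
```

Emit:
step_arm --increments '[{"dp": [0, 0, -30], "spin": -0.12, "claw": 90}, {"dp": [0, 0, -30], "spin": -0.114, "claw": 90}, {"dp": [0, 0, -30], "spin": 0, "claw": 90}, {"dp": [0, 0, 0], "spin": 0, "claw": 90}, {"dp": [0, 0, 0], "spin": 0, "claw": 90}]'

```text
time_s: 1.18
eef_pos: [0.4329, 0.2566, 0.1546]
tool_rot: [-0.001, 0.707, 0.707, -0.002]
ft_force: [-0.2, -1.3, 0.6]
gripper_width: 0.643
gripper_force: 0.0
```

```bash
python3 - <<'E'
from h import *
st=bot.read_state();print(st['eef_pos'],st['tool_rot'],st['q'],st['gripper_width'])
ims=[]
for n in('top','side'):
    s=snap(n); p=pix(s,st['eef_pos']+[0,0,-.014]);print(n,p,pix(s,np.array([.469,.223,.034])))
    u,v=int(p[0]),int(p[1]); c=s['frame'][v-40:v+40,u-32:u+32]
    ims.append(cv2.resize(c,None,fx=6,fy=6,interpolation=cv2.INTER_CUBIC))
cv2.imwrite('pics/g1.png',np.hstack(ims))
E
```

```text
[0.43292308 0.25662413 0.15461311] [-6.75861700e-04  7.07168354e-01  7.07043101e-01 -1.58591421e-03] [ 3.89706593e-01  3.24833482e-01 -3.58567641e-01  8.90842963e-01
  2.50114602e-05  1.96068001e+00] 0.6433119127067857
top (np.float64(205.6950861579263), np.float64(250.66792899864862), np.float64(1.2765119448530085)) (np.float64(227.50768795301036), np.float64(238.32615003661522), np.float64(1.3864930004652871))
side (np.float64(324.75413984444936), np.float64(320.9054141882568), np.float64(0.8484595956757277)) (np.float64(311.1129310271191), np.float64(326.42714980692193), np.float64(0.9563732668628229))
```

View pics/g1.png

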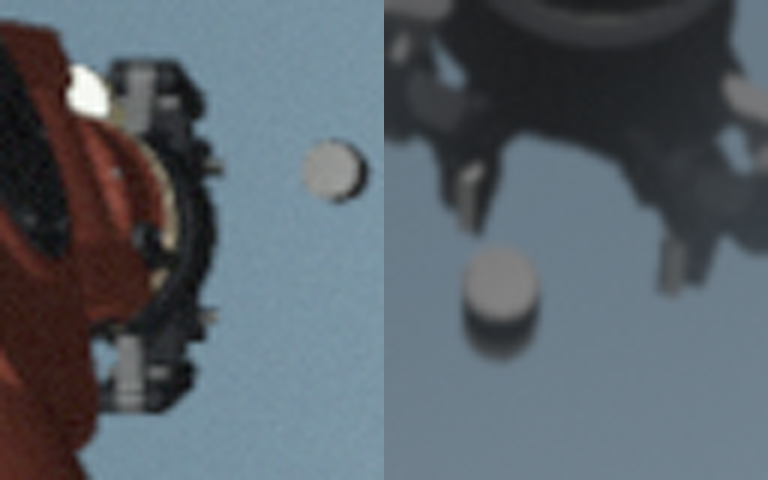

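The gripper is turned to close along x and the cap stands clear of it. The fingertips show a small bias in the side camera, so I'm trusting the top view more. I'm moving over the cap now.

Emit:
step_arm --increments '[{"dp": [18, -17, 0], "spin": 0, "claw": 90}, {"dp": [19, -17.5, 0], "spin": 0, "claw": 90}, {"dp": [0, 0, -20], "spin": 0, "claw": 90}, {"dp": [0, 0, -25], "spin": 0, "claw": 90}, {"dp": [0, 0, -25], "spin": 0, "claw": 90}, {"dp": [0, 0, -20], "spin": 0, "claw": 90}, {"dp": [0, 0, 0], "spin": 0, "claw": 90}]'

```text
time_s: 1.87
eef_pos: [0.4701, 0.2225, 0.064]
tool_rot: [-0.001, 0.707, 0.707, -0.001]
ft_force: [-0.7, -0.5, -0.5]
gripper_width: 0.647
gripper_force: 0.0
```

Emit:
step_arm --increments '[{"dp": [0, 0, -15], "spin": 0, "claw": 90}, {"dp": [0, 0, -15], "spin": 0, "claw": 90}, {"dp": [0, 0, -13], "spin": 0, "claw": 90}, {"dp": [0, 0, 0], "spin": 0, "claw": 120}, {"dp": [0, 0, 0], "spin": 0, "claw": 150}, {"dp": [0, 0, 0], "spin": 0, "claw": 220}, {"dp": [0, 0, 0], "spin": 0, "claw": 220}, {"dp": [0, 0, 0], "spin": 0, "claw": 220}]' --squeeze 25

```text
time_s: 2.53
eef_pos: [0.4723, 0.2231, 0.024]
tool_rot: [0.001, 0.707, 0.707, 0.001]
ft_force: [-0.6, -0.4, 8.1]
gripper_width: 0.299
gripper_force: 27.2
```

Emit:
step_arm --increments '[{"dp": [0, 0, 4], "spin": 0, "claw": 220}, {"dp": [0, 0, 20], "spin": 0, "claw": 220}, {"dp": [0, 0, 30], "spin": 0, "claw": 220}, {"dp": [0, 0, 35], "spin": 0, "claw": 220}, {"dp": [0, 0, 35], "spin": 0, "claw": 220}, {"dp": [0, 0, 0], "spin": 0, "claw": 220}, {"dp": [0, 0, 0], "spin": 0, "claw": 220}]'

```text
time_s: 3.12
eef_pos: [0.4726, 0.2231, 0.149]
tool_rot: [0.001, 0.707, 0.707, 0.002]
ft_force: [-0.4, -0.1, -1.6]
gripper_width: 0.296
gripper_force: 26.4
```

```bash
python3 - <<'E'
from h import *
st=bot.read_state();print(st['eef_pos'],st['tool_rot'],st['gripper_width'],st['gripper_force'],st['ft_force'])
s=snap('side'); p=pix(s,st['eef_pos']+[0,0,-.01]);u,v=int(p[0]),int(p[1]);print(p,u-40,v-40)
t=snap('top'); q=pix(t,st['eef_pos']);a,b=int(q[0]),int(q[1]);print(q,a-25,b-40)
cv2.imwrite('pics/g2.png',np.hstack([cv2.resize(s['frame'][v-40:v+40,u-40:u+40],None,fx=6,fy=6,interpolation=cv2.INTER_CUBIC),cv2.resize(t['frame'][b-40:b+40,a-25:a+25],None,fx=6,fy=6,interpolation=cv2.INTER_CUBIC)]))
E
```

```text
[0.47258337 0.22307157 0.14897515] [0.00115221 0.70744786 0.70676135 0.00214377] 0.29627385337884526 26.418496139813215 [-0.41884562 -0.09937012 -1.56999349]
(np.float64(309.92650318149623), np.float64(299.46415922562517), np.float64(0.8790399040388843)) 269 259
(np.float64(218.880126321741), np.float64(234.74045781927234), np.float64(1.2727452510534971)) 193 194
```

View pics/g2.png

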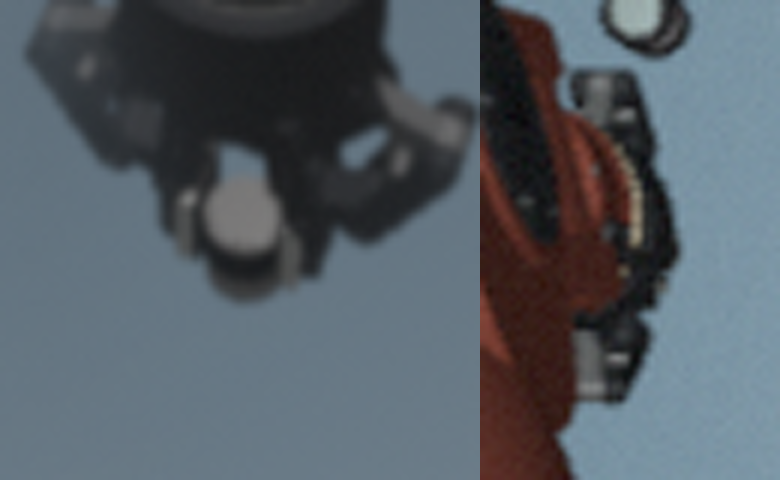

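```bash
cat >> h.py <<'E'
def cap_side(s,e,ztop):
    C=cloud(s); m=(np.hypot(C[...,0]-e[0],C[...,1]-e[1])<.02)&(abs(C[...,2]-ztop)<.007)
    f=s['frame'].astype(int); g=(f.min(-1)>85)&(np.ptp(f,-1)<28)&m
    n,l,st,ce=cv2.connectedComponentsWithStats(g.astype(np.uint8)); k=1+st[1:,4].argmax()
    P=C[l==k]; c=ce[k]
    d=np.median(s['depth'][l==k])
    # intersect ray with plane z=ztop
    a=world(s,*c,.5);b=world(s,*c,1.); r=a+(b-a)*(ztop-a[2])/(b[2]-a[2])
    return c,st[k],P.mean(0),P.min(0),P.max(0),r
E
python3 - <<'E'
from h import *
import pickle
s=snap('side');e=bot.read_state()['eef_pos'];print(e)
for x in cap_side(s,e,e[2]+.010): print(x)
S=pickle.load(open('side0.pkl','rb'))
for x in cap_side(S,[.4685,.2246,0],.034): print(x)
E
```

```text
[0.4702558  0.22233904 0.14558508]
[310.04237288 294.81355932]
[304 289  13  12 118]
[0.47255379 0.22299862 0.15563242]
[0.4611537  0.20957331 0.1528758 ]
[0.48411192 0.23506608 0.15795119]
[0.47254998 0.22300121 0.15558508]
[311.11926606 326.44954128]
[305 321  13  12 109]
[0.46896119 0.22307775 0.03412672]
[0.45673103 0.21129948 0.02965925]
[0.48127444 0.23478793 0.03771784]
[0.46897199 0.22304251 0.034     ]
```

```bash
python3 - <<'E'
from h import *
for i in range(3):
    st=bot.read_state();print(st['time_s'],st['eef_pos'],st['tool_rot'],st['joint_velocities'].round(3))
    s=snap('side')
    for x in cap_side(s,[.4715,.223],.157)[:1]: print(x)
E
```

```text
3.2667 [0.4702558  0.22233904 0.14558508] [-3.59965374e-04  7.07468374e-01  7.06744531e-01 -7.33988106e-04] [-0.001  0.013 -0.007 -0.003  0.     0.001]
[310.31304348 295.23478261]
3.3167 [0.47015475 0.22229566 0.14531657] [-4.95786404e-04  7.07482723e-01  7.06729827e-01 -9.50356716e-04] [-0.001  0.008  0.001  0.001 -0.    -0.002]
[310.33913043 295.34782609]
3.3667 [0.47017118 0.22231755 0.14521934] [-5.29490683e-04  7.07461082e-01  7.06751368e-01 -1.02018813e-03] [-0.003  0.004  0.003  0.001 -0.001  0.   ]
[310.37068966 295.30172414]
```

Emit:
step_arm --increments '[{"dp": [0, 0, 30], "spin": 0, "claw": 220}, {"dp": [0, 0, 30], "spin": 0, "claw": 220}, {"dp": [0, 0, 30], "spin": 0, "claw": 220}, {"dp": [10, -28, 0], "spin": 0, "claw": 220}, {"dp": [10, -28, 0], "spin": 0, "claw": 220}, {"dp": [10, -28, 0], "spin": 0, "claw": 220}, {"dp": [10, -28, 0], "spin": 0, "claw": 220}, {"dp": [10, -28, 0], "spin": 0, "claw": 220}]'

```text
time_s: 4.08
eef_pos: [0.521, 0.0813, 0.2356]
tool_rot: [-0.0, 0.707, 0.707, -0.0]
ft_force: [1.0, 0.2, -1.5]
gripper_width: 0.297
gripper_force: 26.4
```

Emit:
step_arm --increments '[{"dp": [10, -28, 0], "spin": 0, "claw": 220}, {"dp": [10, -28, 0], "spin": 0, "claw": 220}, {"dp": [10, -28, 0], "spin": 0, "claw": 220}, {"dp": [10, -28, 0], "spin": 0, "claw": 220}, {"dp": [10, -28, 0], "spin": 0, "claw": 220}, {"dp": [10, -28, 0], "spin": 0, "claw": 220}, {"dp": [10, -31, 0], "spin": 0, "claw": 220}, {"dp": [0, 0, 0], "spin": 0, "claw": 220}]'

```text
time_s: 4.75
eef_pos: [0.5921, -0.1214, 0.2349]
tool_rot: [0.0, 0.709, 0.705, -0.001]
ft_force: [-0.4, -0.1, -1.0]
gripper_width: 0.294
gripper_force: 26.4
```

```bash
python3 -c "
from h import *
st=bot.read_state();print(st['time_s'],st['eef_pos'],st['tool_rot'],st['q'],st['gripper_force'])"
```

```text
4.75 [ 0.59209113 -0.1213936   0.23487855] [ 3.30812996e-04  7.08838030e-01  7.05370807e-01 -7.49972265e-04] [-0.32228524  0.44887673  0.05442234  1.17642409 -0.00163733  1.25341455] 26.399878712254576
```

Emit:
step_arm --increments '[{"dp": [0, 0, -25], "spin": 0, "claw": 220}, {"dp": [0, 0, -25], "spin": 0, "claw": 220}, {"dp": [0, 0, -25], "spin": 0, "claw": 220}, {"dp": [0, 0, -25], "spin": 0, "claw": 220}, {"dp": [0, 0, -25], "spin": 0, "claw": 220}, {"dp": [0, 0, 0], "spin": 0, "claw": 220}, {"dp": [0, 0, 0], "spin": 0, "claw": 220}, {"dp": [0, 0, 0], "spin": 0, "claw": 220}]'

```text
time_s: 5.42
eef_pos: [0.5916, -0.1164, 0.1123]
tool_rot: [0.0, 0.707, 0.707, 0.0]
ft_force: [0.4, -0.3, 0.8]
gripper_width: 0.305
gripper_force: 26.4
```

```bash
python3 - <<'E'
from h import *
snap('top');e=bot.read_state()['eef_pos'];print(e)
s=snap('side');t=snap('top')
for x in cap_side(s,e,e[2]+.010): print(x)
print(pix(s,e),pix(s,np.array([.5893,-.114,.055])))
u,v=300,185
q=pix(t,e);a,b=int(q[0]),int(q[1]);print(a-27,b-30)
cv2.imwrite('pics/g3.png',np.hstack([cv2.resize(s['frame'][v-40:v+40,u-35:u+45],None,fx=6,fy=6,interpolation=cv2.INTER_CUBIC),cv2.resize(t['frame'][b-40:b+40,a-25:a+25],None,fx=6,fy=6,interpolation=cv2.INTER_CUBIC)]))
E
```

```text
[ 0.59199602 -0.11655433  0.11282778]
[307.96078431 170.23529412]
[304 167   9   7  51]
[ 0.59344734 -0.117083    0.12273877]
[ 0.5839811  -0.13002942  0.11928248]
[ 0.60310466 -0.10477548  0.1256668 ]
[ 0.5934134  -0.11697075  0.12282778]
(np.float64(308.43196244285275), np.float64(173.4464490545937), np.float64(1.1392451743728302)) (np.float64(308.9518574355006), np.float64(190.78941442287737), np.float64(1.1800450748663163))
326 160
```

View pics/g3.png

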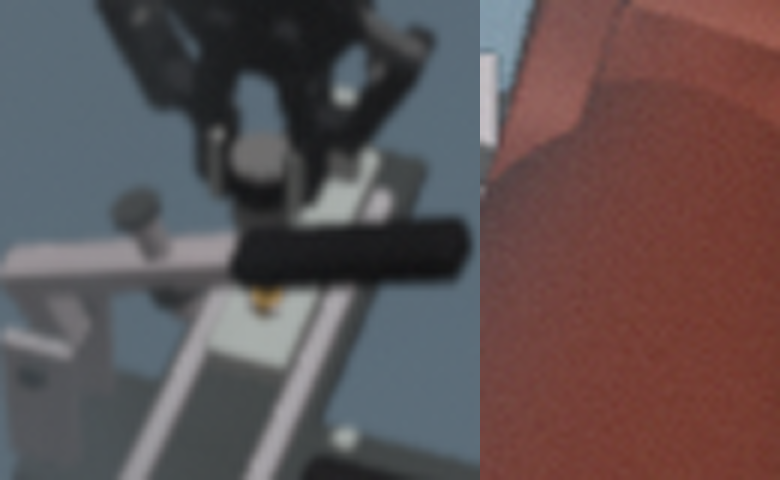

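The cap is held directly above the stud. The stud's tip is hidden by the handle in the side view. After allowing for that, both views agree on a stud position of about (0.591, -0.119). I'm aligning and lowering with force feedback.

Emit:
step_arm --increments '[{"dp": [-1, -2.4, 0], "spin": 0, "claw": 220}, {"dp": [0, 0, -10], "spin": 0, "claw": 220}, {"dp": [0, 0, -10], "spin": 0, "claw": 220}, {"dp": [0, 0, -8], "spin": 0, "claw": 220}, {"dp": [0, 0, 0], "spin": 0, "claw": 220}, {"dp": [0, 0, 0], "spin": 0, "claw": 220}, {"dp": [0, 0, 0], "spin": 0, "claw": 220}]'

```text
time_s: 6.15
eef_pos: [0.59, -0.1187, 0.0831]
tool_rot: [-0.0, 0.707, 0.707, -0.0]
ft_force: [0.2, -0.4, -0.0]
gripper_width: 0.297
gripper_force: 26.4
```

Emit:
step_arm --increments '[{"dp": [0.8, -0.2, 0], "spin": 0, "claw": 220}, {"dp": [0, 0, -3], "spin": 0, "claw": 220}, {"dp": [0, 0, -3], "spin": 0, "claw": 220}, {"dp": [0, 0, -3], "spin": 0, "claw": 220}, {"dp": [0, 0, 0], "spin": 0, "claw": 220}, {"dp": [0, 0, 0], "spin": 0, "claw": 220}]'

```text
time_s: 6.65
eef_pos: [0.5906, -0.1189, 0.074]
tool_rot: [-0.0, 0.707, 0.707, -0.0]
ft_force: [0.3, 0.4, 0.3]
gripper_width: 0.298
gripper_force: 26.4
```

Emit:
step_arm --increments '[{"dp": [0, 0, -2], "spin": 0, "claw": 220}, {"dp": [0, 0, -2], "spin": 0, "claw": 220}, {"dp": [0, 0, -2], "spin": 0, "claw": 220}, {"dp": [0, 0, 0], "spin": 0, "claw": 220}, {"dp": [0, 0, 0], "spin": 0, "claw": 220}]'

```text
time_s: 7.07
eef_pos: [0.5907, -0.119, 0.0681]
tool_rot: [-0.0, 0.707, 0.707, -0.0]
ft_force: [-1.0, -0.2, 0.0]
gripper_width: 0.295
gripper_force: 26.4
```

Emit:
step_arm --increments '[{"dp": [0, 0, -1.5], "spin": 0, "claw": 220}, {"dp": [0, 0, -1.5], "spin": 0, "claw": 220}, {"dp": [0, 0, -1], "spin": 0, "claw": 220}, {"dp": [0, 0, 0], "spin": 0, "claw": 220}, {"dp": [0, 0, 0], "spin": 0, "claw": 220}]'

```text
time_s: 7.48
eef_pos: [0.5908, -0.119, 0.0642]
tool_rot: [-0.0, 0.707, 0.707, -0.0]
ft_force: [-0.2, -0.5, -0.4]
gripper_width: 0.293
gripper_force: 26.4
```

Emit:
step_arm --increments '[{"dp": [0, 0, -1], "spin": 0, "claw": 220}, {"dp": [0, 0, -1], "spin": 0, "claw": 220}, {"dp": [0, 0, 0], "spin": 0, "claw": 220}, {"dp": [0, 0, 0], "spin": 0, "claw": 220}]'

```text
time_s: 7.82
eef_pos: [0.5908, -0.119, 0.0622]
tool_rot: [-0.0, 0.707, 0.707, -0.0]
ft_force: [0.2, -0.1, -0.1]
gripper_width: 0.292
gripper_force: 26.4
```

Emit:
step_arm --increments '[{"dp": [0, 0, -0.5], "spin": 0, "claw": 180}, {"dp": [0, 0, 0], "spin": 0, "claw": 165}, {"dp": [0, 0, 0], "spin": 0, "claw": 150}, {"dp": [0, 0, 0], "spin": 0, "claw": 120}, {"dp": [0, 0, 0], "spin": 0, "claw": 100}, {"dp": [0, 0, 0], "spin": 0, "claw": 90}, {"dp": [0, 0, 0], "spin": 0, "claw": 90}]'

```text
time_s: 8.4
eef_pos: [0.5909, -0.119, 0.0618]
tool_rot: [0.0, 0.707, 0.707, 0.0]
ft_force: [0.6, 0.2, -0.4]
gripper_width: 0.647
gripper_force: 0.0
```

Emit:
step_arm --increments '[{"dp": [0, 0, 15], "spin": 0, "claw": 90}, {"dp": [0, 0, 25], "spin": 0, "claw": 90}, {"dp": [0, 0, 30], "spin": 0, "claw": 90}, {"dp": [0, -20, 30], "spin": 0, "claw": 90}, {"dp": [0, -30, 30], "spin": 0, "claw": 90}, {"dp": [0, -35, 0], "spin": 0, "claw": 120}, {"dp": [0, -35, 0], "spin": 0, "claw": 200}, {"dp": [0, 0, 0], "spin": 0, "claw": 255}]'

```text
time_s: 9.07
eef_pos: [0.591, -0.2444, 0.1918]
tool_rot: [0.002, 0.709, 0.705, -0.0]
ft_force: [-0.6, 0.9, -0.5]
gripper_width: 0.261
gripper_force: 0.0
```

```bash
python3 - <<'E'
from h import *
s=snap('side');t=snap('top');st=bot.read_state();print(st['time_s'],st['eef_pos'],st['q'],st['ft_force'])
u,v=300,185
cv2.imwrite('pics/g4.png',np.hstack([cv2.resize(s['frame'][v-40:v+40,u-35:u+45],None,fx=5,fy=5,interpolation=cv2.INTER_CUBIC),cv2.resize(t['frame'][155:235,330:410],None,fx=5,fy=5,interpolation=cv2.INTER_CUBIC)]))
for s,n in((s,'side'),(t,'top')):
    C=cloud(s);P=C[(np.hypot(C[...,0]-.591,C[...,1]+.118)<.022)&(abs(C[...,2]-.07)<.02)]
    print(n,len(P),np.percentile(P[:,2],[10,50,90]) if len(P) else 0, P.mean(0) if len(P) else 0)
E
```

```text
9.1667 [ 0.59047735 -0.2396168   0.19096567] [-5.00223488e-01  5.36679966e-01  8.17096923e-02  1.11619754e+00
  1.54449005e-04  1.07392404e+00] [ 0.4196348  -0.43659477  0.4276915 ]
side 16 [0.05071477 0.06995352 0.07229735] [ 0.59422409 -0.12267514  0.06571621]
top 86 [0.06306474 0.07001433 0.07330966] [ 0.5931357  -0.12013706  0.0691869 ]
```

View pics/g4.png

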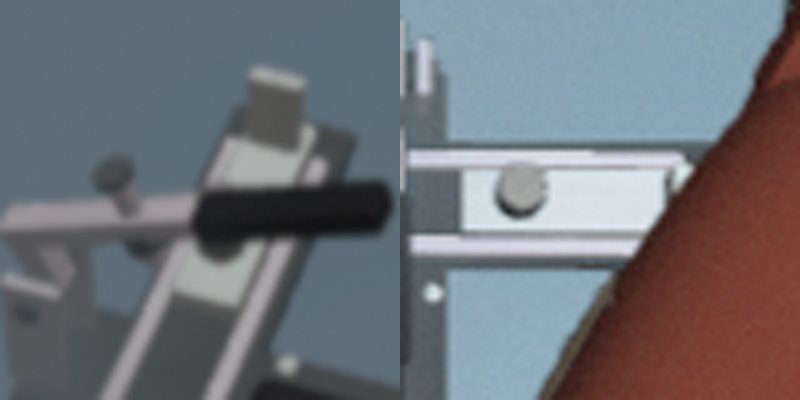

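The cap stands upright on the stud with its top at z≈0.070, so its underside is about 6 mm above the slide (loose). Next I'll lower closed fingers behind the tab.

Emit:
step_arm --increments '[{"dp": [0, 0, -25], "spin": 0, "claw": 255}, {"dp": [0, 0, -25], "spin": 0, "claw": 255}, {"dp": [0, 0, -25], "spin": 0, "claw": 255}, {"dp": [0, 0, -25], "spin": 0, "claw": 255}, {"dp": [0, 0, -22], "spin": 0, "claw": 255}, {"dp": [0, 6, 0], "spin": 0, "claw": 255}, {"dp": [0, 6, 0], "spin": 0, "claw": 255}, {"dp": [0, 0, 0], "spin": 0, "claw": 255}]'

```text
time_s: 9.83
eef_pos: [0.5914, -0.2246, 0.0705]
tool_rot: [0.0, 0.707, 0.707, 0.0]
ft_force: [0.7, -0.2, 0.3]
gripper_width: 0.004
gripper_force: 0.0
```

Emit:
step_arm --increments '[{"dp": [0, 4, 0], "spin": 0, "claw": 255}, {"dp": [0, 4, 0], "spin": 0, "claw": 255}, {"dp": [0, 4, 0], "spin": 0, "claw": 255}, {"dp": [0, 4, 0], "spin": 0, "claw": 255}, {"dp": [0, 4, 0], "spin": 0, "claw": 255}, {"dp": [0, 4, 0], "spin": 0, "claw": 255}, {"dp": [0, 4, 0], "spin": 0, "claw": 255}]'

```text
time_s: 10.42
eef_pos: [0.591, -0.1982, 0.0695]
tool_rot: [0.0, 0.707, 0.707, 0.0]
ft_force: [0.9, -2.7, 0.9]
gripper_width: 0.001
gripper_force: 1.1
```

Emit:
step_arm --increments '[{"dp": [0, 4.5, 0], "spin": 0, "claw": 255}, {"dp": [0, 4.5, 0], "spin": 0, "claw": 255}, {"dp": [0, 4.5, 0], "spin": 0, "claw": 255}, {"dp": [0, 4.5, 0], "spin": 0, "claw": 255}, {"dp": [0, 4.5, 0], "spin": 0, "claw": 255}, {"dp": [0, 4.5, 0], "spin": 0, "claw": 255}, {"dp": [0, 4.5, 0], "spin": 0, "claw": 255}, {"dp": [0, 4, 0], "spin": 0, "claw": 255}]'

```text
time_s: 11.08
eef_pos: [0.5908, -0.1624, 0.0692]
tool_rot: [-0.0, 0.707, 0.707, -0.0]
ft_force: [0.7, -2.5, 1.8]
gripper_width: 0.001
gripper_force: 1.1
```

Emit:
step_arm --increments '[{"dp": [0, 2, 0], "spin": 0, "claw": 255}, {"dp": [0, 2, 0], "spin": 0, "claw": 255}, {"dp": [0, 2, 0], "spin": 0, "claw": 255}, {"dp": [0, 2, 0], "spin": 0, "claw": 255}]'

```text
time_s: 11.42
eef_pos: [0.5908, -0.1548, 0.0692]
tool_rot: [-0.0, 0.708, 0.707, -0.0]
ft_force: [-0.4, -2.5, 1.2]
gripper_width: -0.003
gripper_force: 1.0
```

Emit:
step_arm --increments '[{"dp": [0, 2, 0], "spin": 0, "claw": 255}, {"dp": [0, 2, 0], "spin": 0, "claw": 255}, {"dp": [0, 2, 0], "spin": 0, "claw": 255}]'

```text
time_s: 11.67
eef_pos: [0.5908, -0.1488, 0.0692]
tool_rot: [-0.0, 0.708, 0.707, -0.0]
ft_force: [-0.1, -2.7, 1.4]
gripper_width: -0.004
gripper_force: 1.0
```

Emit:
step_arm --increments '[{"dp": [0, 2, 0], "spin": 0, "claw": 255}, {"dp": [0, 2, 0], "spin": 0, "claw": 255}]'

```text
time_s: 11.83
eef_pos: [0.5908, -0.1468, 0.0693]
tool_rot: [0.001, 0.708, 0.706, -0.002]
ft_force: [-1.6, -18.5, -2.4]
gripper_width: -0.001
gripper_force: 9.3
```

That is the hard stop, and it agrees with the geometry. I'm backing off and checking.

Emit:
step_arm --increments '[{"dp": [0, -3, 0], "spin": 0, "claw": 255}, {"dp": [0, -15, 0], "spin": 0, "claw": 255}, {"dp": [0, -15, 20], "spin": 0, "claw": 255}, {"dp": [0, -10, 35], "spin": 0, "claw": 255}, {"dp": [0, -10, 38], "spin": 0, "claw": 255}, {"dp": [0, -10, 38], "spin": 0, "claw": 255}, {"dp": [0, 0, 30], "spin": 0, "claw": 255}, {"dp": [0, 0, 0], "spin": 0, "claw": 255}]'

```text
time_s: 12.5
eef_pos: [0.5933, -0.2103, 0.2369]
tool_rot: [0.004, 0.708, 0.706, 0.002]
ft_force: [0.9, 0.2, 0.7]
gripper_width: 0.0
gripper_force: 0.0
```

```bash
python3 - <<'E'
from h import *
s=snap('side');t=snap('top');st=bot.read_state();print(st['time_s'],st['eef_pos'],st['q'],st['ft_force'])
u,v=300,195
cv2.imwrite('pics/g5.png',np.hstack([cv2.resize(s['frame'][v-40:v+40,u-45:u+35],None,fx=5,fy=5,interpolation=cv2.INTER_CUBIC),cv2.resize(t['frame'][155:235,300:380],None,fx=5,fy=5,interpolation=cv2.INTER_CUBIC)]))
for s,n in((s,'side'),(t,'top')):
    C=cloud(s)
    m=(abs(C[...,0]-.59)<.03)&(abs(C[...,1]+.13)<.03)&(abs(C[...,2]-.08)<.012);P=C[m]
    print(n,'tab',len(P),P.mean(0) if len(P) else 0,P.min(0),P.max(0))
    for x in (.5,.51,.52,.53):
        P=C[(abs(C[...,0]-x)<.005)&(abs(C[...,1]+.046)<.02)&(C[...,2]>.12)];print(x,len(P),P.mean(0) if len(P) else 0)
E
```

```text
12.6 [ 0.59133346 -0.20882404  0.23131841] [-4.56272991e-01  4.93440912e-01  1.16767593e-01  1.19196409e+00
  5.91012103e-04  1.11594806e+00] [ 0.3915243  -1.05137209 -1.01621865]
side tab 53 [ 0.59178568 -0.12869032  0.07807619] [ 0.57642774 -0.13753065  0.06806574] [ 0.60465196 -0.12335357  0.08368241]
0.5 55 [ 0.49992357 -0.04022955  0.17470223]
0.51 54 [ 0.51009542 -0.0398532   0.17110811]
0.52 47 [ 0.52003744 -0.03996208  0.16677936]
0.53 49 [ 0.53015831 -0.03906237  0.16281339]
top tab 40 [ 0.59228903 -0.13103254  0.07738536] [ 0.57790272 -0.13477203  0.06807268] [ 0.60658014 -0.12697191  0.0872943 ]
0.5 37 [ 0.50024072 -0.04755308  0.17703591]
0.51 39 [ 0.51051711 -0.04773205  0.17322481]
0.52 40 [ 0.52073318 -0.04785239  0.16974479]
0.53 36 [ 0.53064411 -0.04734644  0.16556183]
```

View pics/g5.png

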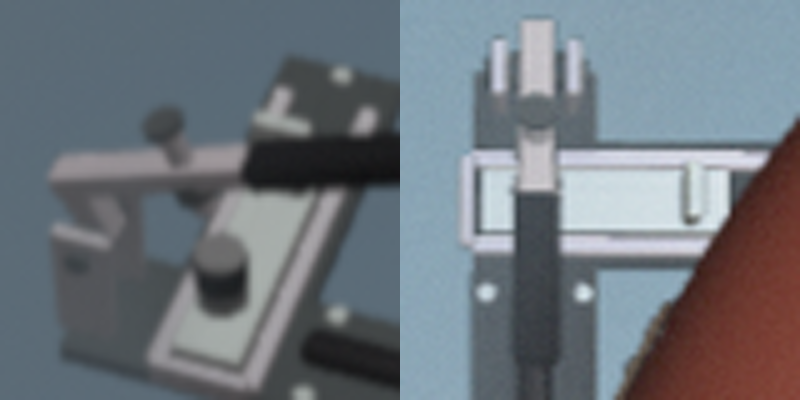

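The slide is home with the cap upright under the jaws. The tab centre is at y≈-0.131, which puts the stud at about -0.046, in line with the arm. I'm moving above the handle pad.

Emit:
step_arm --increments '[{"dp": [0, 0, 10], "spin": 0, "claw": 255}, {"dp": [-12, 27, 0], "spin": 0, "claw": 255}, {"dp": [-12, 27, 0], "spin": 0, "claw": 255}, {"dp": [-12, 27, 0], "spin": 0, "claw": 255}, {"dp": [-12, 27, 0], "spin": 0, "claw": 255}, {"dp": [-12, 27, 0], "spin": 0, "claw": 255}, {"dp": [-11, 27, 0], "spin": 0, "claw": 255}, {"dp": [0, 0, 0], "spin": 0, "claw": 255}]'

```text
time_s: 13.27
eef_pos: [0.5169, -0.0418, 0.2396]
tool_rot: [-0.002, 0.706, 0.708, -0.0]
ft_force: [-0.8, 0.8, 0.4]
gripper_width: 0.005
gripper_force: 0.0
```

Emit:
step_arm --increments '[{"dp": [0, 0, -15], "spin": 0, "claw": 255}, {"dp": [0, 0, -15], "spin": 0, "claw": 255}, {"dp": [0, 0, -8], "spin": 0, "claw": 255}, {"dp": [0, 0, 0], "spin": 0, "claw": 255}, {"dp": [0, 0, 0], "spin": 0, "claw": 255}]'

```text
time_s: 13.68
eef_pos: [0.5195, -0.0461, 0.2018]
tool_rot: [-0.001, 0.708, 0.707, -0.0]
ft_force: [0.0, -0.9, 0.3]
gripper_width: -0.001
gripper_force: 0.0
```

Emit:
step_arm --increments '[{"dp": [0, 0, -5], "spin": 0, "claw": 255}, {"dp": [0, 0, -5], "spin": 0, "claw": 255}, {"dp": [-2, 0, -4], "spin": 0, "claw": 255}, {"dp": [-2, 0, -4], "spin": 0, "claw": 255}, {"dp": [0, 0, 0], "spin": 0, "claw": 255}]'

```text
time_s: 14.1
eef_pos: [0.5153, -0.0461, 0.1837]
tool_rot: [-0.0, 0.708, 0.707, -0.0]
ft_force: [1.5, -0.4, 1.7]
gripper_width: -0.001
gripper_force: 1.1
```

Emit:
step_arm --increments '[{"dp": [-2, 0, -3], "spin": 0, "claw": 255}, {"dp": [-2, 0, -3], "spin": 0, "claw": 255}, {"dp": [-2, 0, -3], "spin": 0, "claw": 255}, {"dp": [-2, 0, -3], "spin": 0, "claw": 255}, {"dp": [-2, 0, -3], "spin": 0, "claw": 255}, {"dp": [-2, 0, -3], "spin": 0, "claw": 255}, {"dp": [-1.5, 0, -3], "spin": 0, "claw": 255}, {"dp": [0, 0, 0], "spin": 0, "claw": 255}]'

```text
time_s: 14.77
eef_pos: [0.5019, -0.0459, 0.1627]
tool_rot: [-0.0, 0.707, 0.707, -0.0]
ft_force: [2.1, -0.6, 2.5]
gripper_width: 0.005
gripper_force: 1.3
```

Emit:
step_arm --increments '[{"dp": [-1.5, 0, -2.5], "spin": 0, "claw": 255}, {"dp": [-1.5, 0, -2.5], "spin": 0, "claw": 255}, {"dp": [-1, 0, -2], "spin": 0, "claw": 255}, {"dp": [0, 0, 0], "spin": 0, "claw": 255}]'

```text
time_s: 15.1
eef_pos: [0.498, -0.0459, 0.1559]
tool_rot: [-0.0, 0.707, 0.707, -0.0]
ft_force: [1.7, 0.9, 2.7]
gripper_width: 0.001
gripper_force: 1.4
```

Emit:
step_arm --increments '[{"dp": [-1, 0, -1.5], "spin": 0, "claw": 255}, {"dp": [-0.5, 0, -1.5], "spin": 0, "claw": 255}, {"dp": [0, 0, 0], "spin": 0, "claw": 255}]'

```text
time_s: 15.35
eef_pos: [0.4966, -0.0459, 0.153]
tool_rot: [-0.0, 0.707, 0.707, -0.0]
ft_force: [1.8, 0.1, 2.2]
gripper_width: -0.003
gripper_force: 1.5
```

Emit:
step_arm --increments '[{"dp": [-1, 0, -1.5], "spin": 0, "claw": 255}, {"dp": [-0.5, 0, -1.5], "spin": 0, "claw": 255}, {"dp": [0, 0, 0], "spin": 0, "claw": 255}]'

```text
time_s: 15.6
eef_pos: [0.4952, -0.046, 0.15]
tool_rot: [-0.0, 0.707, 0.707, -0.0]
ft_force: [1.7, -0.4, 2.2]
gripper_width: 0.003
gripper_force: 1.5
```

Emit:
step_arm --increments '[{"dp": [-0.5, 0, -1.5], "spin": 0, "claw": 255}, {"dp": [-1, 0, -1.5], "spin": 0, "claw": 255}, {"dp": [0, 0, 0], "spin": 0, "claw": 255}]'

```text
time_s: 15.85
eef_pos: [0.4936, -0.046, 0.147]
tool_rot: [-0.0, 0.707, 0.707, -0.0]
ft_force: [2.7, -0.3, 2.5]
gripper_width: -0.0
gripper_force: 1.5
```

Emit:
step_arm --increments '[{"dp": [-0.5, 0, -1.5], "spin": 0, "claw": 255}, {"dp": [-1, 0, -1.5], "spin": 0, "claw": 255}, {"dp": [0, 0, 0], "spin": 0, "claw": 255}]'

```text
time_s: 16.1
eef_pos: [0.4922, -0.046, 0.144]
tool_rot: [-0.0, 0.707, 0.707, -0.0]
ft_force: [3.0, 0.1, 3.4]
gripper_width: 0.001
gripper_force: 1.6
```

Emit:
step_arm --increments '[{"dp": [-0.5, 0, -1.5], "spin": 0, "claw": 255}, {"dp": [-1, 0, -1.5], "spin": 0, "claw": 255}, {"dp": [0, 0, 0], "spin": 0, "claw": 255}]'

```text
time_s: 16.35
eef_pos: [0.4907, -0.046, 0.141]
tool_rot: [-0.0, 0.707, 0.707, -0.0]
ft_force: [2.2, 0.4, 3.2]
gripper_width: -0.003
gripper_force: 1.6
```

Emit:
step_arm --increments '[{"dp": [-0.5, 0, -1.5], "spin": 0, "claw": 255}, {"dp": [-0.5, 0, -1.5], "spin": 0, "claw": 255}, {"dp": [0, 0, 0], "spin": 0, "claw": 255}]'

```text
time_s: 16.6
eef_pos: [0.4897, -0.046, 0.138]
tool_rot: [-0.0, 0.707, 0.707, -0.0]
ft_force: [1.9, 0.1, 3.0]
gripper_width: -0.002
gripper_force: 1.7
```

Emit:
step_arm --increments '[{"dp": [-0.5, 0, -1.5], "spin": 0, "claw": 255}, {"dp": [-0.5, 0, -1.5], "spin": 0, "claw": 255}, {"dp": [0, 0, 0], "spin": 0, "claw": 255}]'

```text
time_s: 16.85
eef_pos: [0.4887, -0.046, 0.135]
tool_rot: [-0.0, 0.707, 0.707, -0.0]
ft_force: [1.0, -0.4, 3.3]
gripper_width: -0.0
gripper_force: 1.7
```

Emit:
step_arm --increments '[{"dp": [-0.5, 0, -1.5], "spin": 0, "claw": 255}, {"dp": [-0.5, 0, -1.5], "spin": 0, "claw": 255}, {"dp": [0, 0, 0], "spin": 0, "claw": 255}]'

```text
time_s: 17.1
eef_pos: [0.4878, -0.046, 0.132]
tool_rot: [-0.0, 0.707, 0.707, -0.0]
ft_force: [2.3, -0.3, 3.6]
gripper_width: -0.002
gripper_force: 1.8
```

Emit:
step_arm --increments '[{"dp": [-0.5, 0, -1.5], "spin": 0, "claw": 255}, {"dp": [-0.5, 0, -1.5], "spin": 0, "claw": 255}, {"dp": [0, 0, 0], "spin": 0, "claw": 255}]'

```text
time_s: 17.35
eef_pos: [0.4868, -0.046, 0.129]
tool_rot: [0.0, 0.707, 0.707, 0.0]
ft_force: [1.9, -0.3, 3.4]
gripper_width: -0.002
gripper_force: 1.8
```

Emit:
step_arm --increments '[{"dp": [-0.5, 0, -1.5], "spin": 0, "claw": 255}, {"dp": [-0.5, 0, -1.5], "spin": 0, "claw": 255}, {"dp": [0, 0, 0], "spin": 0, "claw": 255}]'

```text
time_s: 17.6
eef_pos: [0.4858, -0.0459, 0.126]
tool_rot: [-0.0, 0.707, 0.707, -0.0]
ft_force: [2.0, 0.5, 3.4]
gripper_width: 0.002
gripper_force: 1.7
```

Emit:
step_arm --increments '[{"dp": [-0.5, 0, -1.5], "spin": 0, "claw": 255}, {"dp": [-0.5, 0, -1.5], "spin": 0, "claw": 255}, {"dp": [0, 0, 0], "spin": 0, "claw": 255}]'

```text
time_s: 17.85
eef_pos: [0.4847, -0.046, 0.123]
tool_rot: [-0.0, 0.707, 0.707, -0.0]
ft_force: [2.2, -0.1, 4.2]
gripper_width: 0.001
gripper_force: 1.9
```

Emit:
step_arm --increments '[{"dp": [-0.5, 0, -1.5], "spin": 0, "claw": 255}, {"dp": [0, 0, -1.5], "spin": 0, "claw": 255}, {"dp": [0, 0, 0], "spin": 0, "claw": 255}]'

```text
time_s: 18.1
eef_pos: [0.484, -0.0459, 0.12]
tool_rot: [-0.0, 0.707, 0.707, -0.0]
ft_force: [0.5, -0.2, 4.6]
gripper_width: -0.001
gripper_force: 2.1
```

Emit:
step_arm --increments '[{"dp": [-0.5, 0, -1.5], "spin": 0, "claw": 255}, {"dp": [0, 0, -1.5], "spin": 0, "claw": 255}, {"dp": [0, 0, 0], "spin": 0, "claw": 255}]'

```text
time_s: 18.35
eef_pos: [0.4835, -0.046, 0.1171]
tool_rot: [-0.0, 0.707, 0.707, -0.0]
ft_force: [0.1, -0.6, 6.5]
gripper_width: -0.003
gripper_force: 3.6
```

Die contact; from here I'll take finer steps.

Emit:
step_arm --increments '[{"dp": [-0.3, 0, -1], "spin": 0, "claw": 255}, {"dp": [0, 0, -1], "spin": 0, "claw": 255}, {"dp": [0, 0, 0], "spin": 0, "claw": 255}]'

```text
time_s: 18.6
eef_pos: [0.4832, -0.046, 0.1154]
tool_rot: [-0.0, 0.707, 0.707, -0.0]
ft_force: [-1.1, -0.3, 9.5]
gripper_width: 0.001
gripper_force: 5.2
```

Emit:
step_arm --increments '[{"dp": [-0.3, 0, -1], "spin": 0, "claw": 255}, {"dp": [0, 0, 0], "spin": 0, "claw": 255}]'

```text
time_s: 18.77
eef_pos: [0.483, -0.0459, 0.1146]
tool_rot: [-0.0, 0.707, 0.707, -0.0]
ft_force: [-1.7, 0.5, 12.0]
gripper_width: 0.002
gripper_force: 6.2
```

Emit:
step_arm --increments '[{"dp": [-0.3, 0, -1], "spin": 0, "claw": 255}, {"dp": [0, 0, 0], "spin": 0, "claw": 255}]'

```text
time_s: 18.93
eef_pos: [0.4829, -0.046, 0.1137]
tool_rot: [0.0, 0.707, 0.707, 0.0]
ft_force: [-2.6, 1.4, 13.4]
gripper_width: -0.0
gripper_force: 6.8
```

Emit:
step_arm --increments '[{"dp": [-0.1, 0, -0.8], "spin": 0, "claw": 255}, {"dp": [0, 0, 0], "spin": 0, "claw": 255}]'

```text
time_s: 19.1
eef_pos: [0.4827, -0.046, 0.113]
tool_rot: [0.0, 0.707, 0.707, -0.0]
ft_force: [-0.5, 0.6, 13.6]
gripper_width: -0.002
gripper_force: 6.6
```

Emit:
step_arm --increments '[{"dp": [-0.1, 0, -0.8], "spin": 0, "claw": 255}, {"dp": [0, 0, 0], "spin": 0, "claw": 255}]'

```text
time_s: 19.27
eef_pos: [0.4826, -0.046, 0.1121]
tool_rot: [0.0, 0.707, 0.707, -0.0]
ft_force: [-1.7, -0.2, 12.2]
gripper_width: 0.005
gripper_force: 6.3
```

Emit:
step_arm --increments '[{"dp": [-0.1, 0, -0.8], "spin": 0, "claw": 255}, {"dp": [0, 0, 0], "spin": 0, "claw": 255}]'

```text
time_s: 19.43
eef_pos: [0.4822, -0.046, 0.1109]
tool_rot: [-0.0, 0.708, 0.707, -0.0]
ft_force: [0.2, -0.4, 5.5]
gripper_width: -0.002
gripper_force: 2.7
```

The force has dropped, so that's the click. I'm seating it gently until the force just begins to rise.

Emit:
step_arm --increments '[{"dp": [-0.1, 0, -0.7], "spin": 0, "claw": 255}, {"dp": [0, 0, 0], "spin": 0, "claw": 255}]'

```text
time_s: 19.6
eef_pos: [0.4821, -0.046, 0.11]
tool_rot: [-0.0, 0.707, 0.707, -0.0]
ft_force: [0.8, 0.0, 6.2]
gripper_width: -0.005
gripper_force: 2.8
```

Emit:
step_arm --increments '[{"dp": [0, 0, -0.7], "spin": 0, "claw": 255}, {"dp": [0, 0, 0], "spin": 0, "claw": 255}]'

```text
time_s: 19.77
eef_pos: [0.482, -0.0459, 0.1093]
tool_rot: [-0.0, 0.707, 0.707, -0.0]
ft_force: [-0.9, -0.3, 5.5]
gripper_width: -0.002
gripper_force: 3.1
```

Emit:
step_arm --increments '[{"dp": [0, 0, -0.7], "spin": 0, "claw": 255}, {"dp": [0, 0, 0], "spin": 0, "claw": 255}]'

```text
time_s: 19.93
eef_pos: [0.4819, -0.046, 0.1086]
tool_rot: [-0.0, 0.707, 0.707, -0.0]
ft_force: [-1.0, -0.1, 7.0]
gripper_width: 0.0
gripper_force: 3.4
```

Emit:
step_arm --increments '[{"dp": [0, 0, -0.7], "spin": 0, "claw": 255}, {"dp": [0, 0, 0], "spin": 0, "claw": 255}]'

```text
time_s: 20.1
eef_pos: [0.4818, -0.0459, 0.1078]
tool_rot: [-0.0, 0.707, 0.707, -0.001]
ft_force: [-1.2, 0.2, 4.7]
gripper_width: 0.002
gripper_force: 2.6
```

Emit:
step_arm --increments '[{"dp": [0, 0, -0.7], "spin": 0, "claw": 255}, {"dp": [0, 0, 0], "spin": 0, "claw": 255}]'

```text
time_s: 20.27
eef_pos: [0.4817, -0.0459, 0.1071]
tool_rot: [-0.001, 0.707, 0.707, -0.001]
ft_force: [-0.7, -0.8, 5.9]
gripper_width: -0.002
gripper_force: 2.9
```

Emit:
step_arm --increments '[{"dp": [0, 0, -0.7], "spin": 0, "claw": 255}, {"dp": [0, 0, 0], "spin": 0, "claw": 255}]'

```text
time_s: 20.43
eef_pos: [0.4816, -0.0459, 0.1063]
tool_rot: [-0.001, 0.707, 0.707, -0.001]
ft_force: [-1.1, -0.2, 5.1]
gripper_width: 0.004
gripper_force: 2.6
```

Emit:
step_arm --increments '[{"dp": [0, 0, -0.7], "spin": 0, "claw": 255}, {"dp": [0, 0, 0], "spin": 0, "claw": 255}]'

```text
time_s: 20.6
eef_pos: [0.4815, -0.0459, 0.1056]
tool_rot: [-0.001, 0.707, 0.707, -0.001]
ft_force: [-1.8, 0.2, 4.8]
gripper_width: 0.0
gripper_force: 2.7
```

Emit:
step_arm --increments '[{"dp": [0, 0, -0.8], "spin": 0, "claw": 255}, {"dp": [0, 0, 0], "spin": 0, "claw": 255}]'

```text
time_s: 20.77
eef_pos: [0.4814, -0.0459, 0.1048]
tool_rot: [-0.001, 0.708, 0.707, -0.001]
ft_force: [-2.9, 0.2, 5.4]
gripper_width: -0.0
gripper_force: 2.8
```

Emit:
step_arm --increments '[{"dp": [0, 0, -0.8], "spin": 0, "claw": 255}, {"dp": [0, 0, 0], "spin": 0, "claw": 255}]'

```text
time_s: 20.93
eef_pos: [0.4813, -0.0459, 0.1039]
tool_rot: [-0.001, 0.707, 0.707, -0.001]
ft_force: [-2.8, -0.6, 6.2]
gripper_width: 0.003
gripper_force: 2.8
```

Emit:
step_arm --increments '[{"dp": [0, 0, -0.8], "spin": 0, "claw": 255}, {"dp": [0, 0, 0], "spin": 0, "claw": 255}]'

```text
time_s: 21.1
eef_pos: [0.4812, -0.0459, 0.1031]
tool_rot: [-0.001, 0.708, 0.707, -0.001]
ft_force: [-2.3, 0.4, 5.0]
gripper_width: 0.003
gripper_force: 2.8
```

Emit:
step_arm --increments '[{"dp": [0, 0, -0.8], "spin": 0, "claw": 255}, {"dp": [0, 0, 0], "spin": 0, "claw": 255}]'

```text
time_s: 21.27
eef_pos: [0.4811, -0.0459, 0.1023]
tool_rot: [-0.001, 0.708, 0.707, -0.001]
ft_force: [-2.7, -0.6, 5.8]
gripper_width: -0.004
gripper_force: 2.9
```

```bash
python3 - <<'E'
from h import *
s=snap('side')
cv2.imwrite('pics/g6.png',cv2.resize(s['frame'][160:250,255:345],None,fx=6,fy=6,interpolation=cv2.INTER_CUBIC))
C=cloud(s);P=C[(abs(C[...,0]-.591)<.015)&(C[...,1]>-.05)&(C[...,1]<-.025)&(C[...,2]>.034)]
print(np.histogram(P[:,2],bins=np.arange(.034,.13,.004)))
E
```

```text
(array([12,  8,  9, 11, 11,  7, 18, 34, 11,  2,  1,  8,  6, 12, 17, 16, 38,
       14,  5,  5,  3,  4, 30]), array([0.034, 0.038, 0.042, 0.046, 0.05 , 0.054, 0.058, 0.062, 0.066,
       0.07 , 0.074, 0.078, 0.082, 0.086, 0.09 , 0.094, 0.098, 0.102,
       0.106, 0.11 , 0.114, 0.118, 0.122, 0.126]))
```

View pics/g6.png

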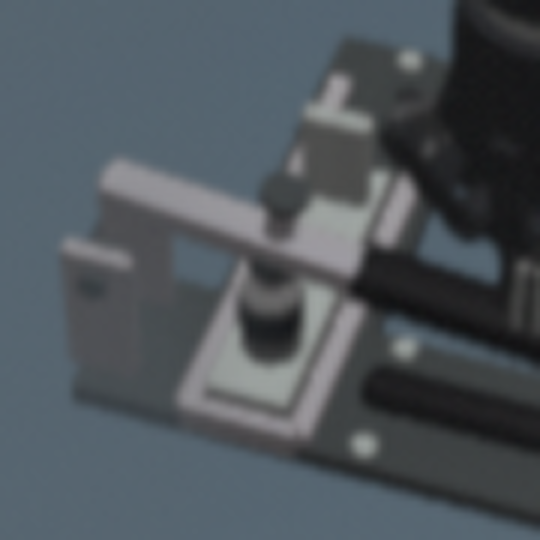

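Emit:
step_arm --increments '[{"dp": [0, 0, -0.8], "spin": 0, "claw": 255}, {"dp": [0, 0, 0], "spin": 0, "claw": 255}]'

```text
time_s: 21.48
eef_pos: [0.4811, -0.0459, 0.1015]
tool_rot: [-0.001, 0.708, 0.707, -0.001]
ft_force: [-2.9, -1.7, 5.4]
gripper_width: 0.001
gripper_force: 2.9
```

The cap is on the stud with its top at about z=0.064, right for fully home. A couple more tiny steps will feel for the stop.

Emit:
step_arm --increments '[{"dp": [0, 0, -1], "spin": 0, "claw": 255}, {"dp": [0, 0, 0], "spin": 0, "claw": 255}]'

```text
time_s: 21.65
eef_pos: [0.481, -0.0459, 0.1004]
tool_rot: [-0.001, 0.708, 0.707, -0.001]
ft_force: [-3.4, -0.7, 7.8]
gripper_width: 0.001
gripper_force: 3.5
```

Emit:
step_arm --increments '[{"dp": [0, 0, -0.6], "spin": 0, "claw": 255}, {"dp": [0, 0, 0], "spin": 0, "claw": 255}]'

```text
time_s: 21.82
eef_pos: [0.481, -0.0459, 0.1]
tool_rot: [-0.001, 0.708, 0.707, -0.001]
ft_force: [-3.3, -1.1, 7.5]
gripper_width: 0.0
gripper_force: 4.0
```

Emit:
step_arm --increments '[{"dp": [0, 0, -0.6], "spin": 0, "claw": 255}, {"dp": [0, 0, 0], "spin": 0, "claw": 255}]'

```text
time_s: 21.98
eef_pos: [0.4809, -0.0459, 0.0994]
tool_rot: [-0.001, 0.708, 0.707, -0.001]
ft_force: [-4.8, -0.3, 9.0]
gripper_width: -0.001
gripper_force: 4.6
```

The cap is on its stop. I'm raising the arm along the arc, then retreating.

Emit:
step_arm --increments '[{"dp": [0, 0, 5], "spin": 0, "claw": 255}, {"dp": [1, 0, 10], "spin": 0, "claw": 255}, {"dp": [4, 0, 12], "spin": 0, "claw": 255}, {"dp": [6, 0, 12], "spin": 0, "claw": 255}, {"dp": [7, 0, 12], "spin": 0, "claw": 255}, {"dp": [8, 0, 12], "spin": 0, "claw": 255}, {"dp": [8, 0, 12], "spin": 0, "claw": 255}, {"dp": [5, 0, 12], "spin": 0, "claw": 255}]'

```text
time_s: 22.65
eef_pos: [0.5219, -0.0459, 0.1872]
tool_rot: [-0.0, 0.707, 0.707, -0.0]
ft_force: [0.2, 0.1, 0.7]
gripper_width: 0.002
gripper_force: 0.0
```

Emit:
step_arm --increments '[{"dp": [0, 0, 15], "spin": 0, "claw": 255}, {"dp": [0, 0, 20], "spin": 0, "claw": 255}, {"dp": [-25, 15, 15], "spin": 0, "claw": 255}, {"dp": [-25, 25, 0], "spin": 0, "claw": 255}, {"dp": [-25, 25, 0], "spin": 0, "claw": 255}, {"dp": [-15, 25, 0], "spin": 0, "claw": 255}, {"dp": [0, 0, 0], "spin": 0, "claw": 255}, {"dp": [0, 0, 0], "spin": 0, "claw": 255}]'

```text
time_s: 23.32
eef_pos: [0.4305, 0.0449, 0.2368]
tool_rot: [-0.0, 0.707, 0.708, -0.0]
ft_force: [0.6, 0.1, 1.1]
gripper_width: 0.003
gripper_force: 0.0
```

```bash
python3 - <<'E'
from h import *
st=bot.read_state();print(st['time_s'],st['eef_pos'],st['ft_force'])
s=snap('side')
C=cloud(s)
f=s['frame'].astype(int)
P=C[(abs(C[...,0]-.591)<.014)&(C[...,1]>-.06)&(C[...,1]<-.025)&(C[...,2]>.05)&(C[...,2]<.08)]
print(len(P),np.percentile(P[:,2],[50,75,90]),P[P[:,2]>.06].mean(0))
t=snap('top');D=cloud(t)
for n,A in(('side',C),('top',D)):
    P=A[(abs(A[...,0]-.52)<.005)&(abs(A[...,1]+.046)<.02)&(A[...,2]>.05)];print(n,'handle z at .52',np.median(P[:,2]) if len(P) else 0)
    m=(abs(A[...,0]-.59)<.03)&(abs(A[...,1]+.13)<.03)&(abs(A[...,2]-.08)<.012);P=A[m];print('tab',len(P),P.mean(0) if len(P) else 0)
E
```

```text
23.3167 [0.43052493 0.04493117 0.23675171] [0.61824722 0.09262606 1.05497434]
106 [0.06318302 0.06514399 0.06599739] [ 0.58943612 -0.04326426  0.0640858 ]
side handle z at .52 0.16910494605836657
tab 53 [ 0.59178982 -0.12870233  0.0780636 ]
top handle z at .52 0.17003156442823641
tab 39 [ 0.59261243 -0.13107519  0.07842376]
```

The cap's top is at 0.064, so it is fully home. The handle is back up, the slide is in, and the arm is clear.

```bash
python3 -c "
from rig import bot
print(bot.finish_job())"
```

```text
the job is handed in; nothing more can be done
None
```

I handed the job in: the cap is clicked home on the stud at about 13.6 N on the grip, the slide is home, the handle is back up and the arm is clear; the hand-in returned no verdict.

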